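# Lock the tube block onto the mixer bed with its cam hook

## Task

Set the loose aluminium tube block into the lane of the mixer bed with its bolt towards the cam, and slide it up until it meets the sprung rubber pads, so that the bolt's pin stands in the mouth of the cam hook. Then swing the cam clockwise by its crank's black peg, about half a turn, until the hook has drawn the block against the rubber gasket and the cam has gone snug by feel; stop there without forcing it further. Let go and leave the other things on the bench where they are.

Things in the scene. Friction and masses are not known exactly. Their poses are not given: they have to be found in the camera images.
- base: Grey fixed foot of the cam. Origin on the cam's axis at bench height; z up; +x points along the lane, from the cam to where the block goes. In front of it is the bed: a plate 3 mm thick that carries the block, out to x = 163 mm, with rails, seat wall and pads. The bed may stand up to 2 mm nearer to or farther from the cam than said, differently each time: tightness can only be felt.
- lane (a point): Point of the base: middle of the lane on the plate's top, x = 106 mm. Guide rails each side, 11 mm high with bevelled tops up to 17 mm, from x = 64 to 148 mm, flared beyond to 161 mm; 55 mm apart inside (the block is 50 wide).
- seat (a point): Point of the base: face of the stiff black rubber gasket on the seat wall, nominally x = 46 mm (really within 2 mm of that), 32 mm over the bench. Wall 42 mm high, with a 15 mm wide slot in the middle for the bolt. Before it two soft sprung pads, 33 mm high, stand out 7 mm more (1 N at first touch, 4 N when pushed flush); the gasket then yields 25 N per mm.
- cam (a joint): Angle of the cam (rad), growing clockwise seen from above; range -0.4 to 3.65; starts at -0.3 to 0, hook's mouth facing the lane. Meets the gasket at some 2.1 to 3.1, snug 0.2 later. Push at the peg, square to the crank: free 1 N; against the pads up to 5 N; then, on the gasket, 30 N more per rad. Snug: 10 to 11 N; 13.5 N is too much. It stays where left.
- hook_tip (a point): Tip of the cam's hook, 37.5 mm from the axis and at cam = 0 0.35 rad anticlockwise of base +x. The hook is a flat steel snail, 30 to 40 mm above the bench, at most 40 mm from the axis. It catches the pin from outside: the pin's centre is held within 31 mm of the axis at cam = 0.35 and 4.8 mm less for each further rad.
- peg (a point): Middle of the upright round black peg of the cam's crank, 50 mm from the cam's axis, 80 mm over the bench. The peg is a free-spinning sleeve, 14 mm across, from 58 to 92 mm high; the steel crank arm is under it (50 to 58 mm high). At cam = 0 the peg stands 2.94 rad anticlockwise of base +x, away from the lane; locking swings it clockwise, at last above the bolt. It clears the block.
- block: Loose aluminium tube block, 80 x 50 x 40 mm (x, y, z), 0.36 to 0.56 kg, 8 tube holes in its top (not used). Origin: middle of its underside. From its +x end sticks an 8 x 8 mm steel bolt, 15 to 23 mm above the underside, ending 70 mm from the origin. In the lane its +x points against base +x; its origin is then about 93 mm from the cam's axis at the pads, 86 mm at the wall.
- pin (a point): On the upright steel pin near the end of the bolt: 8 mm across, axis 66 mm along +x from the block's origin, top 38 mm above the block's underside; this point is 30 mm above the underside.
- cup_right: Bystander: white-lidded specimen cup, 60 mm across, 67 tall, stands beyond the block, before the basket. Leave it.
- cup_back: Bystander: blue-lidded specimen cup, 60 mm across, 67 tall, stands behind the lane. Leave it.
- vial: Bystander: strip vial, 39 mm across, 102 tall, stands behind the cam. Leave it.
- marker: Bystander: marker pen, 132 mm long, 13 thick, lies on the robot's side of the cam. Leave it.
- dish: Bystander: petri dish, 62 mm across, 14 high. Leave it.
- tube: Bystander: sample tube, 88 mm long, 16 thick, lying. Leave it.
Mind the look-alikes: they are no part of the job. What is shaped like the block but purple or yellow is not meant. Of the things shaped like the base, the grey one is meant.

How it is judged:
By the outcome, as a careful person would: the job done as asked, in the order asked, and still so for the second after the job is handed in, with the robot touching nothing.
It also fails if it takes over 67 s, if anything falls off the work surface, if the arm or the gripper's body presses on something with over 40 N, if the wrist force passes 120 N, or if a joint passes its speed limit or range.

## Robot

A 6-joint arm with a two-finger parallel gripper is mounted at the origin on a cart in front of the work surface, level with it; the furniture and walls round the work are solid. World frame = base frame: x ahead of the robot, y to its left, z up, the work surface at z = 0. Lengths are in m, angles in rad, forces in N, time in s.
With the tool pointing down it reaches from about 0.35 to 0.875 m from the base axis. Payload 4.2 kg.
Tool frame: the origin (TCP) lies between the finger pads; the fingertips stand 17 mm ahead of it and the grasp point (between the pads) lies 2 mm behind it (bot.tcp_to_tips is the distance from the TCP to the fingertips, in m); z points along the fingers, y is the line along which they close (so a half turn about z gives the same grasp; the last joint's range is limited). The gripper opens to 85 mm and grips with 20 to 120 N. Pads are 22 mm wide; open, the fingers measure 114 mm over their backs; the gripper's body (76 mm by 85 mm) begins 54 mm behind the grasp point. The pads swing forward as they close: fully open they stand 13 mm farther back than shut.
Start: joints at [1.426, 0.385, 0.008, 0, -1.194, -0.259], TCP at [0.246, 0.575, 0.248] pointing down, gripper open.
Joint ranges: [-3.14, 3.14], [-1.21, 2.06], [-1.07, 1.41], [-3.16, 2.05], [-2.99, -0.16], [-3.1, 3.1]. Speed limits (rad/s): [2.79, 2.79, 3.14, 3.14, 3.14, 3.14].

## Interface

Orientations are given as a unit quaternion [x, y, z, w].
In Python, from cell import bot gives the robot as it stands.
- The arm moves only by the shell command python3 -m handwheel 'ROWS'. ROWS is JSON, a list of rows, each a list of 3 entries, a list of its own where there are three numbers: the shift along the tool's x, y, z in m, then the turn, a rotation vector about the tool's x, y, z in rad, then the finger opening in m, from 0 to 0.0854. In form: [[[dx, dy, dz], [ax, ay, az], claw], ...]. A call has 1 to 20 rows; each row is the pose to reach, as a shift and turn from the pose commanded when the call began, along the tool's axes at that moment; what a row does not reach only later rows make up. A row lasts 1/10 s, in which the tool goes at most 50 mm and 8.59 degrees, less where a joint would pass 70% of its speed; a pose out of reach is approached as far as the arm can. A call with a gripper value outside its range is refused whole. The fingers move at their own pace and stop on an object; the grip force is fixed at half the most. Time passes only in rows, so rows that repeat a pose let the fingers close. It gives the time, the measured TCP pose, the force, the opening and the grip force at its end, in the units of the state.
- bot.get_state(): the state, without advancing time (a new reading comes with each control period).
- bot.get_image(name): name is "side" or "top" or "wrist"; returns a dict with "pixels" (420x560x3 uint8, red, green, blue), "z_map" (420x560 float32, m along the optical axis (not along the pixel's ray), 0 where there is no reading), "vfov" (degrees; the focal length in pixels is half the picture's height over the tangent of half this angle, whatever the lens; pixels are square), "cx", "cy" (the principal point, pixels), "origin" and "attitude" of the camera in the world. Camera axes: x right, y down, z forward; pixel columns grow to the right and rows downward; lengths in m; the calibration is good to about 2 mm. A picture is of the moment at which its call begins.
- bot.finish_job(): hands the job in; it is judged then, once.
Trained networks look in a picture, given as the dict that the camera call returned (one of the last four; its "shot" number tells which), for a name from the list of things; names that differ only in an ending like _2 or _b are one class to them, and where a whole thing is asked for, a point or a joint stands for the part that bears it (a point fixed in the world has none). Each returns a list of dicts, best first, with "confidence" (0 to 1); they miss things now and then, are a little off and sometimes report something else, mostly with a low value. They report only what shows in the picture. A call takes as long as a camera call. They do not tell look-alikes from the thing itself.
- bot.search_frame(name, picture): "position" ([x, y, z] in m, in world coordinates, good to about 4 mm: the middle of the surface that is visible of it).
- bot.cut_out(name, picture): "region" (420x560 bool, what is visible of it).
- bot.pinpoint(name, picture): "position" ([x, y, z] in m, in world coordinates, good to about 4 mm: a listed point, or the origin of a listed thing).
The state is a dict: "t": time; "joint_positions": joint angles; "joint_velocities": joint speeds; "joint_efforts": joint torques, N m; "ee_pos": TCP position; "orientation": TCP orientation; "contact_force": force on the tool from outside, world axes, zero at the start; "wrist_torque": the same for the moment, N m; "finger_gap": finger opening in m; "finger_force": force on a finger pad.
Only numpy, scipy, OpenCV 4.12 (cv2) and the standard library are available. Lean on these libraries where they do the work, as an engineer would, in place of code of your own. Each camera call takes 0.05 s, during which the arm holds its last target. There are 200 camera calls.

## Working session

There is one attempt and no reset: what is moved stays moved. The work goes in short steps, Python scripts to look and compute and a shell command to move; the robot and the scene stay as the last step left them, time stands still between calls to the robot, and variables do not carry over. Pictures are saved under pics/ and viewed, at most 10 in all, crops included, and the job is handed in when it is done.

```bash
ls; mkdir -p pics; cat > h.py <<'E'
import numpy as np, cv2
from cell import bot
from scipy.spatial.transform import Rotation as R
np.set_printoptions(precision=4,suppress=True)
def save(im,name): cv2.imwrite('pics/'+name+'.png',im['pixels'][:,:,::-1])
def rot(a):
    a=np.array(a); return a if a.shape==(3,3) else R.from_quat(a).as_matrix()
def f(im): return im['pixels'].shape[0]/2/np.tan(np.radians(im['vfov'])/2)
def pts(im):
    z=im['z_map'];v,u=np.mgrid[:z.shape[0],:z.shape[1]];F=f(im)
    c=np.stack([(u-im['cx'])/F*z,(v-im['cy'])/F*z,z],-1)
    return c@rot(im['attitude']).T+np.array(im['origin'])
def proj(im,p):
    c=(np.array(p)-im['origin'])@rot(im['attitude']);return c[:2]/c[2]*f(im)+[im['cx'],im['cy']]
E
python3 - <<'E'
from h import *
ims={n:bot.get_image(n) for n in('top','side')}
for n,im in ims.items():
    save(im,n+'0'); print(n,im['vfov'],im['origin'],[k for k in im])
    for t in ['base','block','pin','peg','hook_tip','lane','seat']:
        for d in bot.pinpoint(t,im): print(n,t,np.array(d['position']),round(d['confidence'],2),proj(im,d['position']))
print(bot.get_state())
E
```

```text
pics
top 46.12099557657561 [ 0.3759 -0.0717  1.2439] ['pixels', 'z_map', 'vfov', 'cx', 'cy', 'origin', 'attitude', 'shot']
top base [0.383  0.0835 0.0004] 0.91 [218.6084 259.2709]
top base [0.5046 0.1739 0.0016] 0.78 [184.8883 210.0078]
top block [ 0.4147 -0.4013  0.0007] 0.94 [411.9819 251.9569]
top block [ 0.4912 -0.2618  0.0017] 0.72 [356.8568 220.0544]
top block [ 0.3712 -0.1039 -0.0016] 0.67 [293.2082 266.0865]
top pin [ 0.4722 -0.4276  0.0291] 0.67 [425.6278 228.6071]
top pin [ 0.482  -0.2011  0.0312] 0.57 [334.0604 222.0311]
top peg [0.3725 0.1273 0.0738] 0.73 [195.961  262.9459]
top peg [ 0.4925 -0.2641  0.0012] 0.71 [357.7407 219.5853]
top hook_tip [0.5303 0.1486 0.0325] 0.92 [193.2183 198.6227]
top hook_tip [0.4137 0.0539 0.0345] 0.91 [229.5023 246.8588]
top seat [0.4078 0.0349 0.0341] 0.89 [237.1933 249.4997]
top seat [ 0.4959 -0.2586 -0.0002] 0.17 [355.4978 218.2375]
side 54.92880168942777 [ 0.1532 -1.0327  0.6438] ['pixels', 'z_map', 'vfov', 'cx', 'cy', 'origin', 'attitude', 'shot']
side base [0.3862 0.0816 0.0011] 0.91 [235.9574 216.1358]
side base [0.504  0.1714 0.0003
[... 751 characters left out ...]
de lane [ 0.6192 -0.3111  0.0034] 0.72 [360.1551 272.8066]
side seat [0.5185 0.1268 0.0325] 0.65 [270.8477 195.5534]
side seat [0.4055 0.0399 0.0292] 0.56 [244.7121 213.5879]
{'t': 0.8, 'joint_positions': array([ 1.4256,  0.3847,  0.0079, -0.    , -1.194 , -0.2586]), 'joint_velocities': array([-0.0014,  0.0007, -0.001 ,  0.0005, -0.    ,  0.001 ]), 'joint_efforts': array([ -0.0007, -39.203 ,  18.8613,   4.1904,  -0.0002,   0.    ]), 'ee_pos': array([0.2455, 0.5747, 0.2483]), 'orientation': array([ 0.9797, -0.2005, -0.    , -0.    ]), 'contact_force': array([ 1.2943, -0.4642,  0.3171]), 'wrist_torque': array([ 0.0387, -0.0172,  0.0369]), 'finger_force': 0.0, 'finger_gap': 0.08541458601081564}
```

View pics/top0.png

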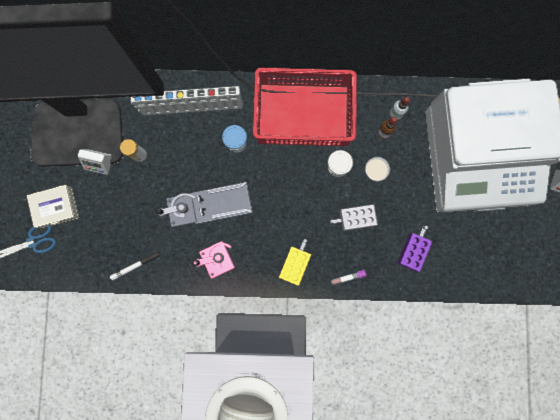

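View pics/side0.png

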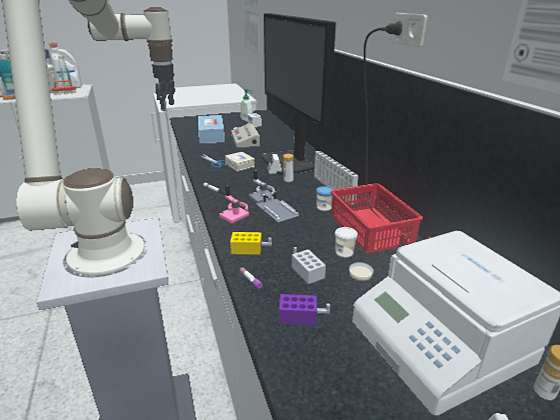

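Top view: the grey base is at about (182,208), with its bed running right to (250,195). The grey block is at (358,218), its bolt pointing left to (335,221). Pink, yellow and purple are the look-alikes. I'll move over the lane and look from near.

```bash
cat >> h.py <<'E'
def go(p,psi):
    "shift in tool axes and turn (tool z) to reach world TCP p with tool x at yaw psi deg, pointing down"
    s=bot.get_state();M=R.from_quat(s['orientation'])
    a=np.radians(psi);T=R.from_matrix(np.array([[np.cos(a),np.sin(a),0],[np.sin(a),-np.cos(a),0],[0,0,-1]]).T)
    print('shift',M.inv().apply(np.array(p)-s['ee_pos']),'turn',(M.inv()*T).as_rotvec(),'t',s['t'])
E
python3 - <<'E'
from h import *
go([.46,.06,.25],-80); go([.44,-.22,.22],-84)
E
```

```text
shift [ 0.3995  0.3891 -0.0017] turn [-0.      0.0001  0.9925] t 0.8
shift [0.4911 0.6544 0.0283] turn [-0.      0.0001  1.0623] t 0.8
```

```bash
python3 -m handwheel '[[[0.4,0.389,0],[0,0,0.99],0.085],[[0.4,0.389,0],[0,0,0.99],0.085],[[0.4,0.389,0],[0,0,0.99],0.085],[[0.4,0.389,0],[0,0,0.99],0.085],[[0.4,0.389,0],[0,0,0.99],0.085],[[0.4,0.389,0],[0,0,0.99],0.085],[[0.4,0.389,0],[0,0,0.99],0.085],[[0.4,0.389,0],[0,0,0.99],0.085],[[0.4,0.389,0],[0,0,0.99],0.085],[[0.4,0.389,0],[0,0,0.99],0.085],[[0.4,0.389,0],[0,0,0.99],0.085],[[0.4,0.389,0],[0,0,0.99],0.085],[[0.4,0.389,0],[0,0,0.99],0.085],[[0.4,0.389,0],[0,0,0.99],0.085],[[0.4,0.389,0],[0,0,0.99],0.085],[[0.4,0.389,0],[0,0,0.99],0.085]]'
cat > look.py <<'E'
import sys
from h import *
im=bot.get_image('wrist'); save(im,sys.argv[1]); print('cam',im['origin'],bot.get_state()['ee_pos'])
for t in sys.argv[2:]:
    for d in bot.pinpoint(t,im): print(t,np.array(d['position']),round(d['confidence'],2),proj(im,d['position']))
np.savez('last_'+sys.argv[1],pts=pts(im),px=im['pixels'])
E
python3 look.py w1 base lane seat hook_tip peg
```

```text
t: 2.4
ee_pos: [0.4602, 0.0611, 0.2484]
orientation: [0.768, -0.641, 0.0, -0.0]
contact_force: [-0.1, 0.8, -0.4]
finger_gap: 0.0846
finger_force: 0.0
cam [ 0.4728 -0.003   0.3742] [0.4603 0.061  0.2484]
base [0.504  0.1733 0.0016] 0.98 [232.3571 259.4419]
base [0.3838 0.0795 0.0014] 0.57 [339.8134 206.4067]
seat [ 0.3565  0.2869 -0.0008] 0.65 [324.8157 349.1906]
hook_tip [0.4134 0.0532 0.0371] 0.81 [324.889  187.0569]
hook_tip [0.5284 0.1464 0.0356] 0.62 [210.3784 247.057 ]
hook_tip [0.6789 0.0497 0.0005] 0.57 [ 98.7387 137.7893]
peg [0.3737 0.1269 0.0769] 0.83 [352.1175 269.8856]
peg [0.492  0.2187 0.0821] 0.65 [226.3437 330.4481]
```

View pics/w1.png

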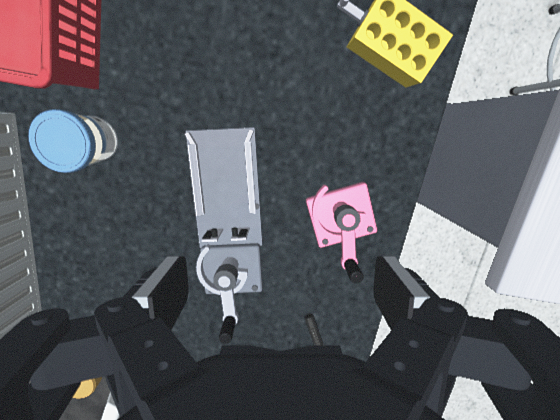

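The wrist view shows the lane between rails at about x 190–258 px, y 130–235, with the wall and pads near y 235, the cam axle at (225,275), the hook mouth towards the lane and the peg at (228,330). I'll fit the lane from depth.

```bash
python3 - <<'E'
from h import *
d=np.load('last_w1.npz');P=d['pts'];z=P[...,2]
bench=P[90:220,140:175].reshape(-1,3);print('bench z',np.median(bench[:,2]),bench[:,2].std())
print('plate z',np.median(z[150:200,210:240]))
reg=np.zeros(z.shape,bool);reg[125:238,180:265]=1
m=reg&(z>.0085)&(z<.022)
q=P[m][:,:2]
# initial axis
th=np.radians(-80);u=np.array([np.cos(th),np.sin(th)]);
from scipy.optimize import minimize
c=np.array([.504,.1733])
for it in range(4):
    n=np.array([-u[1],u[0]]);s=(q-c)@u;l=(q-c)@n
    k=(s>.07)&(s<.146);mid=np.median(l[k&(l>np.median(l))])/2+np.median(l[k&(l<np.median(l))])/2
    sl=[]
    for sg in(1,-1):
        kk=k&(sg*(l-mid)>0)&(abs(l-mid)<.04);a=np.polyfit(s[kk],l[kk],1);sl.append(a);print(kk.sum(),a,l[kk].min(),l[kk].max())
    dl=np.mean([a[0] for a in sl]); off=np.mean([np.polyval(a,.106) for a in sl]);th+=np.arctan(dl);u=np.array([np.cos(th),np.sin(th)])
    print('th',np.degrees(th),'off at .106',off,'mid',c+.106*u+0*n)
n=np.array([-u[1],u[0]]);
s=(P[...,:2]-c)@u;l=(P[...,:2]-c)@n
for nm,zl,zh in(('wall',.038,.046),('pads',.029,.036)):
    k=(z>zl)&(z<zh)&(s>.015)&(s<.075)&(abs(l)<.04);print(nm,k.sum(),np.percentile(s[k],[1,5,50,95,99]),np.percentile(l[k],[2,50,98]))
k=(z>.058)&(z<.1)&(abs(l)<.06)&(s>-.08)&(s<.03)
print(np.histogram(z[k],8))
k=(z>.086)&(z<.097)&(np.hypot(P[...,0]-.492,P[...,1]-.222)<.02);print('peg top',k.sum(),np.median(P[k],0),P[k].min(0),P[k].max(0))
k=(z>.002)&(z<.0045)&(s>.10)&(s<.18)&(abs(l)<.025);print('plate end s',np.percentile(s[k],[50,99,100]))
E
```

```text
bench z 0.00039687695376869336 0.02281779398163628
plate z 0.003381272834910881
577 [0.0533 0.0317] 0.03160975560454757 0.04413309671706589
440 [ 0.0528 -0.0315] -0.03146991348382858 -0.01949257194427033
th -76.96255237548726 off at .106 0.005726280673522752 mid [0.5279 0.07  ]
576 [-0.0006  0.0317] 0.02735154609693344 0.03656111631455556
438 [-0.0009 -0.0314] -0.03556221845971821 -0.02704289948624926
th -77.00406101029493 off at .106 0.00011689391001099003 mid [0.5278 0.07  ]
576 [0.0002 0.0317] 0.027454793938765 0.036619142898838185
438 [-0.0002 -0.0314] -0.035459320533819304 -0.026984337699458603
th -77.00457606517448 off at .106 0.00019371583388000727 mid [0.5278 0.07  ]
576 [0.0002 0.0317] 0.027456074986738275 0.036619862794040524
438 [-0.0002 -0.0314] -0.035458043620330365 -0.026983610953581812
th -77.00458245616949 off at .106 0.00019466906997644626 mid [0.5278 0.07  ]
wall 227 [0.0156 0.0184 0.0421 0.0461 0.0464] [-0.0241  0.0179  0.0322]
pads 107 [0.0312 0.0337 0.0462 0.0531 0.0534] [-0.0242  0.0094  0.0239]
(array([632,  32,  32,  31,  35,  33,  36, 125]), array([0.058 , 0.0625, 0.067 , 0.0715, 0.076 , 0.0805, 0.0851, 0.0896,
       0.0941]))
peg top 152 [0.4917 0.2189 0.0919] [0.4851 0.2141 0.0861] [0.4984 0.2269 0.0941]
plate end s [0.1327 0.1629 0.179 ]
```

```bash
python3 - <<'E'
from h import *
go([.495,-.21,.22],-84)
E
```

```text
shift [0.2721 0.0138 0.0283] turn [-0.     0.     0.073] t 2.7
```

```bash
python3 -m handwheel '[[[0.255,0.014,0.02],[0,0,0.073],0.085],[[0.255,0.014,0.02],[0,0,0.073],0.085],[[0.255,0.014,0.02],[0,0,0.073],0.085],[[0.255,0.014,0.02],[0,0,0.073],0.085],[[0.255,0.014,0.02],[0,0,0.073],0.085],[[0.255,0.014,0.02],[0,0,0.073],0.085],[[0.255,0.014,0.02],[0,0,0.073],0.085],[[0.255,0.014,0.02],[0,0,0.073],0.085]]'
python3 look.py w2 block pin
python3 - <<'E'
from h import *
d=np.load('last_w2.npz');P=d['pts'];z=P[...,2]
k=(z>.034)&(z<.045)&(np.hypot(P[...,0]-.4915,P[...,1]+.262)<.055)
k=cv2.morphologyEx(k.astype(np.uint8),cv2.MORPH_CLOSE,np.ones((3,3)))
n,lab,st,cen=cv2.connectedComponentsWithStats(k);print(st)
k=lab==1+np.argmax(st[1:,4]);q=P[k]; print(np.median(q[:,2]))
r=cv2.minAreaRect((q[:,:2]*1000).astype(np.float32));print(r)
k=(z>.014)&(z<.045)&(P[...,1]>-.216)&(P[...,1]<-.18)&(abs(P[...,0]-.484)<.02);print('bolt',k.sum(),P[k].min(0),P[k].max(0),np.median(P[k],0))
E
```

```text
t: 3.5
ee_pos: [0.4915, -0.1931, 0.2283]
orientation: [0.743, -0.669, -0.0, -0.0]
contact_force: [0.0, 0.3, 0.4]
finger_gap: 0.0848
finger_force: 0.0
cam [ 0.4993 -0.2579  0.354 ] [ 0.4916 -0.1927  0.2285]
block [ 0.4924 -0.2617  0.0007] 0.67 [287.2353 121.7111]
block [ 0.3658 -0.11   -0.0006] 0.62 [375.9369 260.4984]
pin [ 0.4334 -0.1325  0.0292] 0.75 [327.605  247.2563]
pin [ 0.4791 -0.1916  0.0327] 0.69 [293.0543 191.8819]
[[     0      0    560    420 232019]
 [   256     77     58     90   3181]]
0.04017359911612578
((494.82794189453125, -259.6586608886719), (50.19809341430664, 80.17662811279297), 10.489864349365234)
bolt 194 [ 0.4794 -0.2159  0.0214] [ 0.4901 -0.191   0.0399] [ 0.4846 -0.2026  0.0235]
```

View pics/w2.png

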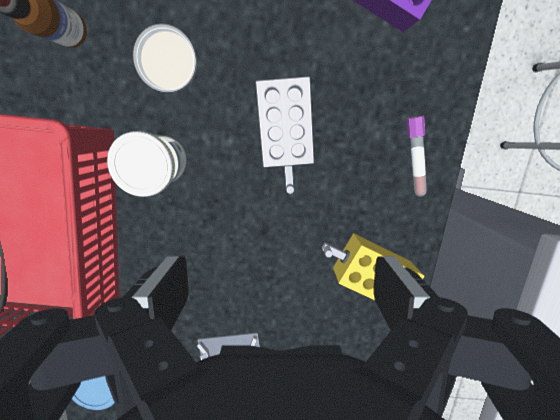

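```bash
python3 - <<'E'
from h import *
print(bot.tcp_to_tips)
go([.4948,-.2597,.036],-79.5)
E
```

```text
0.017
shift [0.0673 0.0043 0.1927] turn [-0.0006 -0.     -0.077 ] t 3.65
```

```bash
python3 -m handwheel '[[[0.0673,0.0043,0.05],[0,0,-0.077],0.085],[[0.0673,0.0043,0.09],[0,0,-0.077],0.085],[[0.0673,0.0043,0.12],[0,0,-0.077],0.085],[[0.0673,0.0043,0.12],[0,0,-0.077],0.085],[[0.0673,0.0043,0.14],[0,0,-0.077],0.085],[[0.0673,0.0043,0.16],[0,0,-0.077],0.085],[[0.0673,0.0043,0.18],[0,0,-0.077],0.085],[[0.0673,0.0043,0.1927],[0,0,-0.077],0.085],[[0.0673,0.0043,0.1927],[0,0,-0.077],0.085],[[0.0673,0.0043,0.1927],[0,0,-0.077],0.085]]'
python3 - <<'E'
from h import *
go([.4948,-.2597,.036],-79.5)
E
```

```text
t: 4.65
ee_pos: [0.4956, -0.2608, 0.0371]
orientation: [0.769, -0.64, 0.001, -0.0]
contact_force: [0.1, -0.3, 0.6]
finger_gap: 0.0849
finger_force: 0.0
shift [-0.0012  0.0005  0.0011] turn [-0.0019 -0.0012 -0.0008] t 4.65
```

```bash
python3 -m handwheel '[[[0,0,0.0],[0,0,0],0.06],[[0,0,0.0],[0,0,0],0.052],[[0,0,0],[0,0,0],0.045],[[0,0,0],[0,0,0],0.04],[[0,0,0],[0,0,0],0.04],[[0,0,0],[0,0,0],0.04],[[0,0,0],[0,0,0],0.04],[[0,0,0],[0,0,0],0.04]]'
python3 -m handwheel '[[[0,0,-0.02],[0,0,0],0.04],[[0,0,-0.05],[0,0,0],0.04],[[0,0,-0.08],[0,0,0],0.04],[[0,0,-0.08],[0,0,0],0.04],[[0,0,-0.08],[0,0,0],0.04]]'
python3 look.py w3 pin
python3 - <<'E'
from h import *
d=np.load('last_w3.npz');P=d['pts'];z=P[...,2]; s=bot.get_state();e=s['ee_pos'];M=rot(s['orientation'])
q=(P-e)@M  # tool frame
k=(q[...,0]>-.06)&(q[...,0]<.06)&(abs(q[...,1])<.03)&(abs(q[...,2])<.01)
print(k.sum(),np.median(q[k],0),q[k].min(0),q[k].max(0))
k2=k&(q[...,0]>.012);r=cv2.minAreaRect((q[k2][:,:2]*1000).astype(np.float32));print(r,s['finger_gap'],s['finger_force'])
E
```

```text
t: 5.45
ee_pos: [0.4951, -0.2613, 0.0368]
orientation: [0.768, -0.64, 0.001, -0.0]
contact_force: [-0.8, 1.6, 5.6]
finger_gap: 0.0488
finger_force: 65.5
t: 5.95
ee_pos: [0.4936, -0.2607, 0.115]
orientation: [0.768, -0.641, -0.001, -0.0]
contact_force: [-0.9, -0.3, -4.1]
finger_gap: 0.0486
finger_force: 64.5
cam [ 0.5063 -0.3249  0.2407] [ 0.4929 -0.2605  0.114 ]
16900 [ 0.005  -0.0016 -0.0045] [-0.0361 -0.03   -0.01  ] [0.0396 0.0292 0.01  ]
((25.80479621887207, -1.7390003204345703), (27.549333572387695, 50.531707763671875), 0.009058361873030663) 0.04882100521955773 64.47011947631836
```

```bash
cat >> h.py <<'E'
C=np.array([.504,.1733]);TH=np.radians(-77);U=np.array([np.cos(TH),np.sin(TH)]);N=np.array([-U[1],U[0]])
def lane(s,l,z): return np.r_[C+s*U+l*N,z]
E
python3 - <<'E'
from h import *
print(lane(.105,.0002,.068)); go(lane(.105,.0002,.068),-77)
E
```

```text
[0.5278 0.071  0.068 ]
shift [-0.3198 -0.0941  0.046 ] turn [ 0.0036  0.0024 -0.0468] t 6.05
```

```bash
python3 -m handwheel '[[[-0.02,-0.006,-0.005],[0,0,-0.005],0.04],[[-0.06,-0.018,-0.01],[0,0,-0.01],0.04],[[-0.1,-0.03,-0.01],[0,0,-0.02],0.04],[[-0.14,-0.041,-0.01],[0,0,-0.03],0.04],[[-0.18,-0.053,-0.01],[0,0,-0.047],0.04],[[-0.22,-0.065,-0.01],[0,0,-0.047],0.04],[[-0.26,-0.077,-0.01],[0,0,-0.047],0.04],[[-0.29,-0.085,-0.01],[0,0,-0.047],0.04],[[-0.31,-0.091,-0.005],[0,0,-0.047],0.04],[[-0.32,-0.094,0.01],[0,0,-0.047],0.04],[[-0.32,-0.094,0.03],[0,0,-0.047],0.04],[[-0.32,-0.094,0.046],[0,0,-0.047],0.04],[[-0.32,-0.094,0.046],[0,0,-0.047],0.04],[[-0.32,-0.094,0.046],[0,0,-0.047],0.04]]'
python3 look.py w4
python3 - <<'E'
from h import *
d=np.load('last_w4.npz');P=d['pts'];s=bot.get_state();M=rot(s['orientation']);e=s['ee_pos']
print(M[:,0],np.degrees(np.arctan2(M[1,0],M[0,0])))
q=(P-e)@M;z=P[...,2]
k=(abs(q[...,0])<.06)&(abs(q[...,1])<.03)&(abs(q[...,2])<.01)&(q[...,0]>.012)
print('block',q[k].min(0),q[k].max(0),cv2.minAreaRect((q[k][:,:2]*1000).astype(np.float32)),np.median(z[k]))
S=(P[...,:2]-C)@U;L=(P[...,:2]-C)@N
k=(abs(S-.115)<.2)&(abs(L)<.06)&(z>.0085)&(z<.022)&(q[...,0]>.035)&(q[...,0]<.07)
for a in np.arange(.036,.06,.003):
    kk=k&(abs(q[...,0]-a)<.0015);y=q[...,1][kk]
    if kk.sum()>4: print(round(a,3),kk.sum(),[ (round(v.min(),4),round(v.max(),4)) for v in(y[y<0],y[y>0]) if len(v)])
k=(abs(L)<.06)&(z>.0015)&(z<.0055)&(q[...,0]>.036)&(q[...,0]<.062); y=q[...,1][k];print('plate',k.sum(),np.percentile(y,[.5,99.5]))
E
```

```text
t: 7.45
ee_pos: [0.5287, 0.0703, 0.0686]
orientation: [0.783, -0.622, -0.001, 0.001]
contact_force: [-0.2, 0.4, -2.4]
finger_gap: 0.0487
finger_force: 64.2
cam [0.5447 0.0071 0.1944] [0.5293 0.0706 0.0694]
[ 0.2262 -0.9741  0.0004] -76.92769875335713
block [ 0.012  -0.0255 -0.0055] [0.0394 0.0249 0.01  ] ((25.697975158691406, -0.2558765411376953), (27.404258728027344, 50.380619049072266), 0.03133869171142578) 0.07170778491928732
0.036 136 [(np.float64(-0.0345), np.float64(-0.0264)), (np.float64(0.0288), np.float64(0.037))]
0.039 167 [(np.float64(-0.0344), np.float64(-0.0263)), (np.float64(0.0287), np.float64(0.0368))]
0.042 168 [(np.float64(-0.0343), np.float64(-0.0263)), (np.float64(0.0288), np.float64(0.0366))]
0.045 101 [(np.float64(-0.0336), np.float64(-0.0275)), (np.float64(0.0302), np.float64(0.0364))]
0.048 102 [(np.float64(-0.035), np.float64(-0.0287)), (np.float64(0.0311), np.float64(0.0379))]
0.051 115 [(np.float64(-0.037), np.float64(-0.0302)), (np.float64(0.0326), np.float64(0.039))]
0.054 96 [(np.float64(-0.0375), np.float64(-0.0316)), (np.float64(0.0339), np.float64(0.0396))]
0.057 8 [(np.float64(-0.0351), np.float64(-0.0331)), (np.float64(0.036), np.float64(0.0368))]
plate 4030 [-0.0465  0.0482]
```

View pics/w4.png

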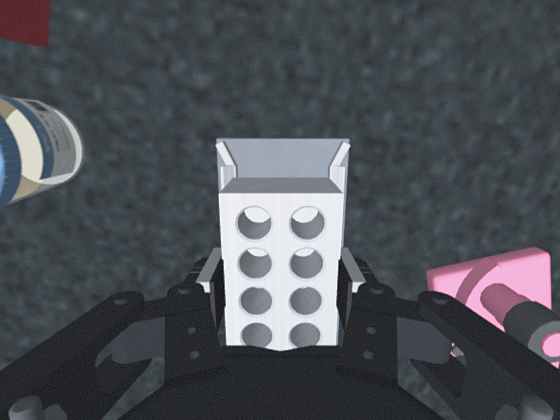

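The block is square to the lane and 1.4 mm off its middle. Rails show at (225,165) and (340,165), and the cups are clear. I'll shift, back off 10 mm and lower.

```bash
python3 -m handwheel '[[[0.01,0.0014,0],[0,0,0],0.04],[[0.01,0.0014,0],[0,0,0],0.04],[[0.01,0.0014,0.01],[0,0,0],0.04],[[0.01,0.0014,0.018],[0,0,0],0.04],[[0.01,0.0014,0.023],[0,0,0],0.04],[[0.01,0.0014,0.026],[0,0,0],0.04],[[0.01,0.0014,0.026],[0,0,0],0.04],[[0.01,0.0014,0.026],[0,0,0],0.04]]'
```

```text
t: 8.3
ee_pos: [0.5303, 0.0608, 0.0436]
orientation: [0.783, -0.622, 0.0, -0.0]
contact_force: [0.7, 1.4, -3.8]
finger_gap: 0.0484
finger_force: 64.4
```

```bash
python3 -m handwheel '[[[0,0,0.001],[0,0,0],0.04],[[0,0,0.002],[0,0,0],0.04],[[0,0,0.002],[0,0,0],0.04]]'
```

```text
t: 8.6
ee_pos: [0.5301, 0.0606, 0.0416]
orientation: [0.783, -0.622, -0.0, -0.0]
contact_force: [0.6, -0.0, -3.5]
finger_gap: 0.0483
finger_force: 64.4
```

```bash
python3 -m handwheel '[[[0,0,0.001],[0,0,0],0.04],[[0,0,0.0015],[0,0,0],0.04],[[0,0,0.0015],[0,0,0],0.04]]'
```

```text
t: 8.9
ee_pos: [0.5301, 0.0606, 0.04]
orientation: [0.783, -0.622, -0.0, 0.0]
contact_force: [0.2, -0.3, -4.4]
finger_gap: 0.0487
finger_force: 64.4
```

```bash
python3 -m handwheel '[[[0,0,0.0006],[0,0,0],0.04],[[0,0,0.001],[0,0,0],0.04],[[0,0,0.001],[0,0,0],0.04]]'
```

```text
t: 9.2
ee_pos: [0.5301, 0.0606, 0.0399]
orientation: [0.783, -0.622, 0.0, -0.0]
contact_force: [-4.0, 0.7, 5.6]
finger_gap: 0.0484
finger_force: 65.3
```

```bash
python3 -m handwheel '[[[0,0,-0.0008],[0,0,0],0.04],[[-0.003,0,-0.0008],[0,0,0],0.04],[[-0.006,0,-0.0008],[0,0,0],0.04],[[-0.009,0,-0.0008],[0,0,0],0.04],[[-0.012,0,-0.0008],[0,0,0],0.04],[[-0.015,0,-0.0008],[0,0,0],0.04],[[-0.018,0,-0.0008],[0,0,0],0.04],[[-0.018,0,-0.0008],[0,0,0],0.04],[[-0.018,0,-0.0008],[0,0,0],0.04]]'
```

```text
t: 10.1
ee_pos: [0.526, 0.0786, 0.0399]
orientation: [0.783, -0.622, -0.0, -0.0]
contact_force: [-0.1, 0.8, -1.8]
finger_gap: 0.049
finger_force: 64.6
```

```bash
python3 -m handwheel '[[[-0.002,0,0],[0,0,0],0.04],[[-0.004,0,0],[0,0,0],0.04],[[-0.004,0,0],[0,0,0],0.04],[[-0.004,0,0],[0,0,0],0.04]]'; python3 -m handwheel '[[[-0.001,0,0],[0,0,0],0.04],[[-0.002,0,0],[0,0,0],0.04],[[-0.002,0,0],[0,0,0],0.04]]'
```

```text
t: 10.5
ee_pos: [0.5251, 0.0821, 0.0399]
orientation: [0.783, -0.622, -0.0, 0.0]
contact_force: [0.0, -0.2, -1.3]
finger_gap: 0.0486
finger_force: 64.6
t: 10.8
ee_pos: [0.5246, 0.0838, 0.0399]
orientation: [0.783, -0.622, 0.0, 0.0]
contact_force: [1.1, -2.1, -1.4]
finger_gap: 0.0485
finger_force: 64.6
```

```bash
python3 -m handwheel '[[[0,0,0],[0,0,0],0.055],[[0,0,0],[0,0,0],0.062],[[0,0,0],[0,0,0],0.07],[[0,0,0],[0,0,0],0.07],[[0,0,-0.01],[0,0,0],0.07],[[0,0,-0.04],[0,0,0],0.07],[[0,0,-0.08],[0,0,0],0.07],[[-0.04,0,-0.12],[0,0,0],0.07],[[-0.08,0,-0.15],[0,0,0],0.07],[[-0.08,0,-0.17],[0,0,0],0.07],[[-0.08,0,-0.17],[0,0,0],0.07],[[-0.08,0,-0.17],[0,0,0],0.07]]'
python3 look.py w5 pin hook_tip peg
python3 - <<'E'
from h import *
d=np.load('last_w5.npz');P=d['pts'];z=P[...,2];S=(P[...,:2]-C)@U;L=(P[...,:2]-C)@N
k=(z>.040)&(z<.047)&(S>.055)&(S<.15)&(abs(L)<.032)
r=cv2.minAreaRect((np.stack([S[k],L[k]],-1)*1000).astype(np.float32));print('block s,l mm',r,np.median(z[k]))
E
```

```text
t: 12.0
ee_pos: [0.5064, 0.1621, 0.2108]
orientation: [0.783, -0.622, 0.0, -0.001]
contact_force: [-0.6, -0.1, -1.3]
finger_gap: 0.0699
finger_force: 0.0
cam [0.522  0.0986 0.3366] [0.506  0.1616 0.2098]
pin [0.5093 0.1518 0.033 ] 0.66 [281.3198 182.0919]
hook_tip [0.4122 0.0529 0.0321] 0.98 [408.3329 102.476 ]
hook_tip [0.5314 0.143  0.041 ] 0.92 [260.709  169.3909]
peg [0.4948 0.2167 0.0838] 0.97 [280.5542 266.9107]
peg [0.3722 0.1263 0.0762] 0.85 [444.5949 198.5502]
block s,l mm ((93.25812530517578, 0.9217987060546875), (50.065311431884766, 76.41680145263672), 89.8717269897461) 0.04318079022356425
```

View pics/w5.png

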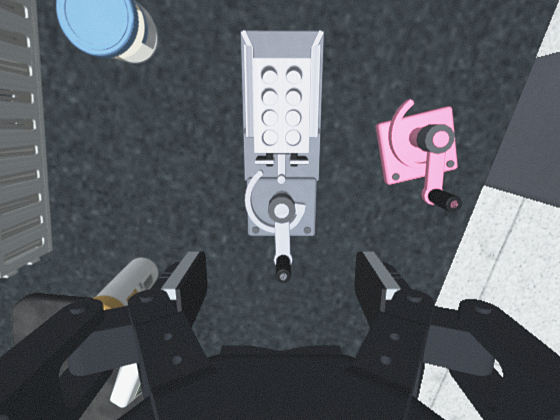

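The pin (281,180) stands in the hook's mouth, with the hook tip at (260,172), and the block is straight at the pads. The peg is at (282,268). I'll measure it and turn the gripper.

```bash
python3 - <<'E'
from h import *
d=np.load('last_w5.npz');P=d['pts'];z=P[...,2];S=(P[...,:2]-C)@U;L=(P[...,:2]-C)@N
k=(z>.0895)&(z<.096)&(np.hypot(P[...,0]-.493,P[...,1]-.219)<.02)
q=P[k];print(k.sum(),q.min(0),q.max(0),cv2.minEnclosingCircle((q[:,:2]*1000).astype(np.float32)))
k=(z>.03)&(z<.115)&(P[...,1]>.2)&(P[...,1]<.33)&(P[...,0]>.53)&(P[...,0]<.66);q=P[k];print('vial',k.sum(),q.min(0),q.max(0))
k=(z>.06)&(z<.1)&(np.hypot(P[...,0]-.504,P[...,1]-.1733)<.018);q=P[k];v,u=np.where(k)
for a,b in((.06,.07),(.07,.08),(.08,.1)):
    m=(q[:,2]>a)&(q[:,2]<b)
    if m.sum()>20: print('hub',a,m.sum(),np.median(q[m],0),cv2.minEnclosingCircle((q[m][:,:2]*1000).astype(np.float32)))
go([.493,.2195,.13],90)
E
```

```text
192 [0.4853 0.214  0.0895] [0.4989 0.2274 0.094 ] ((491.79779052734375, 221.13409423828125), 7.146775722503662)
vial 1240 [0.6232 0.2777 0.0302] [0.6553 0.3004 0.1026]
hub 0.06 233 [0.5049 0.1724 0.061 ] ((504.42315673828125, 172.99156188964844), 12.111797332763672)
shift [-0.0599 -0.0006  0.0788] turn [ 0.0015  0.0034 -2.9145] t 12.2
```

```bash
python3 -m handwheel '[[[-0.03,0,0],[0,0,-0.15],0.05],[[-0.06,0,0],[0,0,-0.3],0.026],[[-0.06,0,0],[0,0,-0.45],0.026],[[-0.06,0,0],[0,0,-0.6],0.026],[[-0.06,0,0],[0,0,-0.75],0.026],[[-0.06,0,0],[0,0,-0.9],0.026],[[-0.06,0,0],[0,0,-1.05],0.026],[[-0.06,0,0],[0,0,-1.2],0.026],[[-0.06,0,0],[0,0,-1.35],0.026],[[-0.06,0,0],[0,0,-1.5],0.026],[[-0.06,0,0],[0,0,-1.65],0.026],[[-0.06,0,0],[0,0,-1.8],0.026],[[-0.06,0,0.01],[0,0,-1.95],0.026],[[-0.06,0,0.02],[0,0,-2.1],0.026],[[-0.06,0,0.03],[0,0,-2.25],0.026],[[-0.06,0,0.04],[0,0,-2.4],0.026],[[-0.06,0,0.05],[0,0,-2.55],0.026],[[-0.06,0,0.06],[0,0,-2.7],0.026],[[-0.06,0,0.07],[0,0,-2.85],0.026],[[-0.06,0,0.07],[0,0,-2.91],0.026]]'
python3 - <<'E'
from h import *
s=bot.get_state();print(s['joint_positions'],s['finger_gap'])
go([.4918,.221,.081],90)
E
```

```text
t: 14.2
ee_pos: [0.492, 0.219, 0.1374]
orientation: [0.707, 0.707, -0.003, -0.0]
contact_force: [0.8, 0.7, 0.2]
finger_gap: 0.0261
finger_force: 0.0
[ 0.7198  0.3511 -0.3525 -0.0006 -0.8726  2.4213] 0.026125893733249146
shift [0.0022 0.     0.0564] turn [-0.0043  0.0032 -0.0009] t 14.2
```

```bash
python3 -m handwheel '[[[0.002,0,0],[0,0,0],0.026],[[0.002,0,0.015],[0,0,0],0.026],[[0.002,0,0.03],[0,0,0],0.026],[[0.002,0,0.042],[0,0,0],0.026],[[0.002,0,0.051],[0,0,0],0.026],[[0.002,0,0.056],[0,0,0],0.026],[[0.002,0,0.056],[0,0,0],0.02],[[0.002,0,0.056],[0,0,0],0.018],[[0.002,0,0.056],[0,0,0],0.018]]'
cat > arc.py <<'E'
import sys
from h import *
# rows for peg angles: current command psi p0; arc list of peg base-cam angles
s=bot.get_state();M=R.from_quat(s['orientation']);A=np.array([.5043,.173]);r=.050
m=M.as_matrix();psi=np.degrees(np.arctan2(m[1,0],m[0,0]))
v=s['ee_pos'][:2]-A;a=np.arctan2(v[1],v[0]);cam=(2.94+TH-a+1)%(2*np.pi)-1
t=np.array([-np.sin(a),np.cos(a)]);print('t',s['t'],'psi',psi,'tcp cam angle',cam,'r',np.hypot(*v),'z',s['ee_pos'][2],'clockwise resist',s['contact_force'][:2]@t,'radial',s['contact_force'][:2]@v/np.hypot(*v),'gap',s['finger_gap'],'j',s['joint_positions'])
c0,c1,n,pend=map(float,sys.argv[1:5])  # from cam c0 to c1 over n rows, yaw to pend
for i in range(1,int(n)+1):
    c=c0+(c1-c0)*i/n;b=2.94+TH-c;p=np.r_[A+r*np.array([np.cos(b),np.sin(b)]),s['ee_pos'][2]]
    sh=m.T@(p-s['ee_pos']);dp=np.radians((pend-psi)*i/n)
    print('[[%.4f,%.4f,0],[0,0,%.3f],0.018],'%(sh[0],sh[1],-dp),end='')
E
python3 arc.py -0.23 0.77 10 47
```

```text
t: 15.1
ee_pos: [0.4932, 0.2225, 0.0844]
orientation: [0.708, 0.706, 0.0, 0.0]
contact_force: [-0.4, 0.4, -0.5]
finger_gap: 0.0184
finger_force: 0.2
t 15.1 psi 89.78612183865222 tcp cam angle -0.19607042530599994 r 0.05073701426821162 z 0.08436478246427935 clockwise resist 0.25826668722972 radial 0.46813062794739035 gap 0.018360939665743398 j [ 0.7236  0.4223 -0.406  -0.     -0.7418  2.4142]
[[-0.0001,0.0034,0],[0,0,0.075],0.018],[[0.0005,0.0084,0],[0,0,0.149],0.018],[[0.0005,0.0134,0],[0,0,0.224],0.018],[[0.0000,0.0183,0],[0,0,0.299],0.018],[[-0.0009,0.0233,0],[0,0,0.373],0.018],[[-0.0023,0.0280,0],[0,0,0.448],0.018],[[-0.0042,0.0327,0],[0,0,0.523],0.018],[[-0.0066,0.0371,0],[0,0,0.597],0.018],[[-0.0094,0.0412,0],[0,0,0.672],0.018],[[-0.0126,0.0451,0],[0,0,0.747],0.018],
```

```bash
python3 -m handwheel '[[[0,0.0034,0],[0,0,0.075],0.018],[[0.0005,0.0084,0],[0,0,0.15],0.018],[[0.0005,0.0134,0],[0,0,0.224],0.018],[[0,0.0183,0],[0,0,0.3],0.018],[[-0.0009,0.0233,0],[0,0,0.373],0.018],[[-0.0023,0.028,0],[0,0,0.448],0.018],[[-0.0042,0.0327,0],[0,0,0.523],0.018],[[-0.0066,0.0371,0],[0,0,0.6],0.018],[[-0.0094,0.0412,0],[0,0,0.672],0.018],[[-0.0126,0.0451,0],[0,0,0.747],0.018]]'
python3 arc.py 0.8 1.8 12 -12
```

```text
t: 16.1
ee_pos: [0.5384, 0.21, 0.0844]
orientation: [0.918, 0.397, 0.001, -0.0]
contact_force: [0.1, 0.5, -1.0]
finger_gap: 0.0178
finger_force: 0.7
t 16.1 psi 46.82099818001358 tcp cam angle 0.7690094754632915 r 0.050339286934096394 z 0.08441809756494668 clockwise resist 0.2741692285930312 radial 0.4570870878983908 gap 0.017823122996329523 j [ 0.652   0.4724 -0.3137 -0.0005 -0.7833  1.7364]
[[-0.0006,0.0057,0],[0,0,0.086],0.018],[[-0.0012,0.0098,0],[0,0,0.171],0.018],[[-0.0022,0.0139,0],[0,0,0.257],0.018],[[-0.0034,0.0179,0],[0,0,0.342],0.018],[[-0.0051,0.0217,0],[0,0,0.428],0.018],[[-0.0070,0.0254,0],[0,0,0.513],0.018],[[-0.0092,0.0289,0],[0,0,0.599],0.018],[[-0.0117,0.0322,0],[0,0,0.684],0.018],[[-0.0145,0.0353,0],[0,0,0.770],0.018],[[-0.0175,0.0382,0],[0,0,0.856],0.018],[[-0.0208,0.0408,0],[0,0,0.941],0.018],[[-0.0242,0.0431,0],[0,0,1.027],0.018],
```

```bash
python3 -m handwheel '[[[-0.0006,0.0057,0],[0,0,0.086],0.018],[[-0.0012,0.0098,0],[0,0,0.171],0.018],[[-0.0022,0.0139,0],[0,0,0.257],0.018],[[-0.0034,0.0179,0],[0,0,0.342],0.018],[[-0.005,0.0217,0],[0,0,0.428],0.018],[[-0.007,0.0254,0],[0,0,0.513],0.018],[[-0.0092,0.0289,0],[0,0,0.6],0.018],[[-0.0117,0.0322,0],[0,0,0.684],0.018],[[-0.0145,0.0353,0],[0,0,0.77],0.018],[[-0.0175,0.0382,0],[0,0,0.856],0.018],[[-0.0208,0.0408,0],[0,0,0.94],0.018],[[-0.0242,0.0431,0],[0,0,1.027],0.018]]'
python3 arc.py 1.8 2.3 10 -41
python3 - <<'E'
from h import *
im=bot.get_image('side');save(im,'s6');d=bot.pinpoint('peg',im)
for t in('peg','pin'):
  for d in bot.pinpoint(t,im):print(t,d['position'],d['confidence'])
cv2.imwrite('pics/s6c.png',cv2.resize(im['pixels'][120:260,180:366,::-1],None,fx=4,fy=4))
E
```

```text
t: 17.3
ee_pos: [0.5538, 0.1633, 0.0845]
orientation: [0.994, -0.105, 0.001, -0.001]
contact_force: [-0.5, 2.4, -1.4]
finger_gap: 0.018
finger_force: 1.3
t 17.3 psi -12.04888612100382 tcp cam angle 1.7889688263133596 r 0.05045778474235859 z 0.08449324054314954 clockwise resist 2.2630491822187953 radial -0.9281328951729192 gap 0.017981843708042598 j [ 0.567   0.4709 -0.3161 -0.0006 -0.7807  0.794 ]
[[-0.0005,0.0031,0],[0,0,0.051],0.018],[[-0.0007,0.0056,0],[0,0,0.101],0.018],[[-0.0010,0.0080,0],[0,0,0.152],0.018],[[-0.0014,0.0105,0],[0,0,0.202],0.018],[[-0.0019,0.0129,0],[0,0,0.253],0.018],[[-0.0026,0.0153,0],[0,0,0.303],0.018],[[-0.0034,0.0177,0],[0,0,0.354],0.018],[[-0.0043,0.0201,0],[0,0,0.404],0.018],[[-0.0053,0.0223,0],[0,0,0.455],0.018],[[-0.0064,0.0246,0],[0,0,0.505],0.018],peg [0.5497, 0.1711, 0.0758] 0.51
peg [0.3707, 0.1248, 0.0804] 0.51
peg [0.4724, 0.1554, 0.0356] 0.49
pin [0.4726, -0.4259, 0.0292] 0.91
pin [0.4309, -0.1306, 0.0274] 0.78
pin [0.508, 0.1487, 0.0355] 0.77
```

View pics/s6c.png

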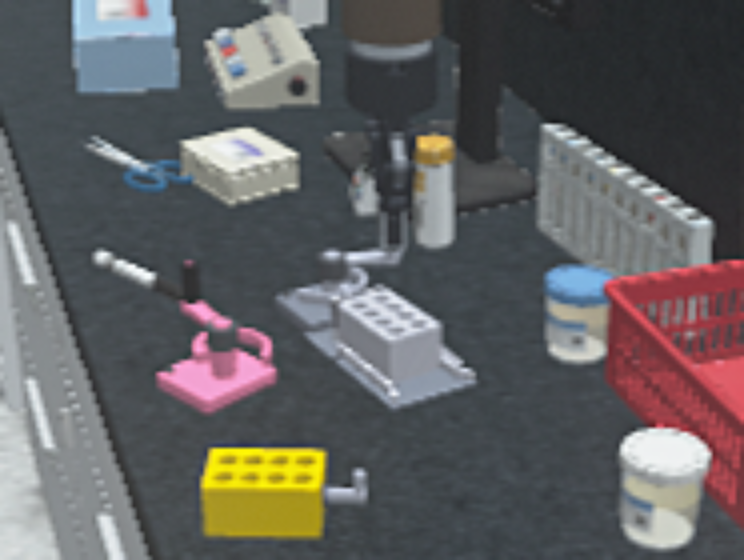

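The crop shows the crank following the gripper and the block still straight in the lane, with resistance rising to 2.3 N at the pads. I'll go on more slowly.

```bash
python3 -m handwheel '[[[-0.0005,0.0031,0],[0,0,0.051],0.018],[[-0.0007,0.0056,0],[0,0,0.1],0.018],[[-0.001,0.008,0],[0,0,0.152],0.018],[[-0.0014,0.0105,0],[0,0,0.2],0.018],[[-0.0019,0.0129,0],[0,0,0.253],0.018],[[-0.0026,0.0153,0],[0,0,0.303],0.018],[[-0.0034,0.0177,0],[0,0,0.354],0.018],[[-0.0043,0.02,0],[0,0,0.404],0.018],[[-0.0053,0.0223,0],[0,0,0.455],0.018],[[-0.0064,0.0246,0],[0,0,0.505],0.018]]'
python3 arc.py 2.3 2.5 4 -52
```

```text
t: 18.5
ee_pos: [0.5433, 0.1409, 0.0845]
orientation: [0.937, -0.348, 0.001, -0.002]
contact_force: [2.1, 2.8, -1.9]
finger_gap: 0.018
finger_force: 1.7
t 18.5 psi -40.76911648944232 tcp cam angle 2.2852909235149306 r 0.050481232738655096 z 0.08453844748938083 clockwise resist 3.491464102307334 radial -0.15235721580480047 gap 0.017964488191137353 j [ 0.5426  0.4483 -0.3582  0.0003 -0.76    0.3164]
[[-0.0005,0.0032,0],[0,0,0.049],0.018],[[-0.0007,0.0057,0],[0,0,0.098],0.018],[[-0.0010,0.0082,0],[0,0,0.147],0.018],[[-0.0014,0.0107,0],[0,0,0.196],0.018],
```

```bash
python3 -m handwheel '[[[-0.0005,0.0032,0],[0,0,0.049],0.018],[[-0.0007,0.0057,0],[0,0,0.098],0.018],[[-0.001,0.0082,0],[0,0,0.147],0.018],[[-0.0014,0.0107,0],[0,0,0.196],0.018],[[-0.0014,0.0107,0],[0,0,0.196],0.018]]'
python3 arc.py 2.5 2.6 2 -57
```

```text
t: 19.0
ee_pos: [0.5349, 0.1332, 0.0845]
orientation: [0.899, -0.438, 0.001, -0.001]
contact_force: [3.1, 1.8, -0.7]
finger_gap: 0.0179
finger_force: 1.5
t 19.0 psi -51.90725853785561 tcp cam angle 2.511112089378868 r 0.05017408627944235 z 0.08452212529048632 clockwise resist 3.53445215568186 radial 0.4721042588870711 gap 0.017944758273304832 j [ 0.5385  0.4351 -0.3826  0.0006 -0.75    0.1259]
[[-0.0002,0.0019,0],[0,0,0.044],0.018],[[-0.0004,0.0044,0],[0,0,0.089],0.018],
```

```bash
python3 -m handwheel '[[[-0.0002,0.0019,0],[0,0,0.044],0.018],[[-0.0004,0.0044,0],[0,0,0.089],0.018],[[-0.0004,0.0044,0],[0,0,0.089],0.018]]'
python3 arc.py 2.6 2.7 2 -63
```

```text
t: 19.3
ee_pos: [0.5312, 0.1308, 0.0845]
orientation: [0.879, -0.477, 0.001, -0.001]
contact_force: [2.4, 1.3, -1.6]
finger_gap: 0.0177
finger_force: 1.8
t 19.3 psi -56.980410076020256 tcp cam angle 2.5999685081724007 r 0.0500535664253611 z 0.08449765519625742 clockwise resist 2.708453992774293 radial 0.15339528287821996 gap 0.017667137487530203 j [ 0.5381  0.4295 -0.3929  0.0007 -0.7455  0.0377]
[[-0.0001,0.0025,0],[0,0,0.053],0.018],[[-0.0004,0.0050,0],[0,0,0.105],0.018],
```

```bash
python3 -m handwheel '[[[-0.0001,0.0025,0],[0,0,0.053],0.018],[[-0.0004,0.005,0],[0,0,0.105],0.018],[[-0.0004,0.005,0],[0,0,0.105],0.018]]'
python3 arc.py 2.7 2.8 2 -69
```

```text
t: 19.6
ee_pos: [0.5267, 0.1284, 0.0845]
orientation: [0.853, -0.522, 0.001, -0.001]
contact_force: [3.6, 2.5, -0.2]
finger_gap: 0.0181
finger_force: 2.1
t 19.6 psi -62.984117799976985 tcp cam angle 2.7009189495157244 r 0.04996649246866389 z 0.08446852255431544 clockwise resist 4.352691677482261 radial -0.5776983067610194 gap 0.018060918120985207 j [ 0.5385  0.4229 -0.4049  0.0007 -0.7402 -0.0674]
[[-0.0000,0.0025,0],[0,0,0.052],0.018],[[-0.0002,0.0049,0],[0,0,0.105],0.018],
```

```bash
python3 -m handwheel '[[[0,0.0025,0],[0,0,0.052],0.018],[[-0.0002,0.005,0],[0,0,0.105],0.018],[[-0.0002,0.005,0],[0,0,0.105],0.018]]'
python3 arc.py 2.8 2.87 1 -73
```

```text
t: 19.9
ee_pos: [0.5229, 0.1267, 0.0845]
orientation: [0.824, -0.566, 0.001, -0.002]
contact_force: [5.6, 1.9, -2.4]
finger_gap: 0.0181
finger_force: 3.0
t 19.9 psi -68.98835162010676 tcp cam angle 2.7850798866093482 r 0.04991944145371184 z 0.08452632869149879 clockwise resist 5.868885265220683 radial 0.30442377011295146 gap 0.01810962166063857 j [ 0.5396  0.4165 -0.4164  0.0009 -0.7333 -0.1735]
[[-0.0000,0.0042,0],[0,0,0.070],0.018],
```

```bash
python3 -m handwheel '[[[0,0.002,0],[0,0,0.035],0.018],[[0,0.0035,0],[0,0,0.07],0.018],[[0,0.0035,0],[0,0,0.07],0.018]]'
python3 arc.py 2.87 2.9 1 -75; sleep 0; python3 -c "
from h import *
for i in range(4):
    bot.get_image('wrist');print(bot.get_state()['contact_force'])"
```

```text
t: 20.2
ee_pos: [0.5204, 0.1258, 0.0846]
orientation: [0.804, -0.595, 0.002, -0.003]
contact_force: [6.9, 3.0, -3.3]
finger_gap: 0.0179
finger_force: 3.8
t 20.2 psi -72.96851677308126 tcp cam angle 2.838534879545265 r 0.04989472614609323 z 0.08457418344772717 clockwise resist 7.47209427615255 radial -0.6688216991792698 gap 0.017874956889026742 j [ 0.5407  0.4122 -0.4241  0.0013 -0.7283 -0.2444]
[[0.0001,0.0031,0],[0,0,0.035],0.018],[ 6.5988  3.4074 -4.4882]
[ 7.7742  1.7239 -2.9009]
[ 7.0414  1.2553 -3.3447]
[ 6.2685  2.568  -4.4038]
```

```bash
python3 -m handwheel '[[[0,0.0015,0],[0,0,0.025],0.018],[[0,0.003,0],[0,0,0.05],0.018],[[0,0.003,0],[0,0,0.05],0.018]]'
cat > feel.py <<'E'
from h import *
F=[]
for i in range(6): bot.get_image('wrist');s=bot.get_state();F.append(s['contact_force'])
A=np.array([.5043,.173]);v=s['ee_pos'][:2]-A;a=np.arctan2(v[1],v[0]);t=np.array([-np.sin(a),np.cos(a)])
f=np.array(F)[:,:2]@t;print('push',f.mean(),f.std(),'cam',(2.94+TH-a+1)%(2*np.pi)-1,'r',np.hypot(*v))
E
python3 feel.py
```

```text
t: 20.7
ee_pos: [0.518, 0.1251, 0.0846]
orientation: [0.789, -0.614, 0.002, -0.003]
contact_force: [7.7, 1.7, -4.5]
finger_gap: 0.0182
finger_force: 4.4
push 8.652653857271016 0.3825710941277112 cam 2.8889580260761223 r 0.049889428564764984
```

```bash
python3 -m handwheel '[[[0.0001,0.0013,0],[0,0,0.025],0.018],[[0.0001,0.0026,0],[0,0,0.05],0.018],[[0.0001,0.0026,0],[0,0,0.05],0.018]]'; python3 feel.py
```

```text
t: 21.3
ee_pos: [0.5162, 0.1246, 0.0846]
orientation: [0.773, -0.634, 0.002, -0.004]
contact_force: [11.3, 2.2, -6.4]
finger_gap: 0.0182
finger_force: 5.1
push 10.139366784774094 0.5809912678628076 cam 2.926951007193712 r 0.04985658858759163
```

```bash
python3 -m handwheel '[[[0,0.0006,0],[0,0,0],0.018],[[0,0.0006,0],[0,0,0],0.018]]'; python3 feel.py
```

```text
t: 21.8
ee_pos: [0.5156, 0.1244, 0.0846]
orientation: [0.774, -0.634, 0.002, -0.004]
contact_force: [10.2, 0.7, -6.8]
finger_gap: 0.0178
finger_force: 5.2
push 10.272884563374964 0.37419303107460167 cam 2.938053365933273 r 0.04989838199500286
```

```bash
python3 -m handwheel '[[[0,-0.001,0],[0,0,0],0.026],[[0,-0.003,0],[0,0,0],0.03],[[0,-0.003,0],[0,0,0],0.03],[[0,-0.003,-0.015],[0,0,0],0.03],[[0,-0.003,-0.04],[0,0,0],0.03],[[0,-0.003,-0.08],[0,0,0],0.03],[[-0.04,-0.003,-0.12],[0,0,0],0.03],[[-0.09,-0.003,-0.15],[0,0,0],0.03],[[-0.1,-0.003,-0.15],[0,0,0],0.03],[[-0.1,-0.003,-0.15],[0,0,0],0.03]]'
python3 look.py w7 peg pin hook_tip
python3 - <<'E'
from h import *
d=np.load('last_w7.npz');P=d['pts'];z=P[...,2];S=(P[...,:2]-C)@U;L=(P[...,:2]-C)@N
k=(z>.0895)&(z<.096)&(S<.08)&(S>.0)&(abs(L)<.05)
q=P[k];c,r=cv2.minEnclosingCircle((q[:,:2]*1000).astype(np.float32));v=np.array(c)/1000-[.5043,.173];a=np.arctan2(v[1],v[0])
print('peg',c,r,np.hypot(*v),'cam',(2.94+TH-a+1)%(2*np.pi)-1)
k=(z>.040)&(z<.047)&(S>.06)&(S<.15)&(abs(L)<.032);print('block far end',np.percentile(S[k],99.5),L[k].min(),L[k].max())
E
```

```text
t: 23.1
ee_pos: [0.495, 0.2236, 0.2355]
orientation: [0.774, -0.634, 0.0, -0.001]
contact_force: [-0.2, 0.1, -0.4]
finger_gap: 0.0302
finger_force: 0.0
cam [0.5086 0.1596 0.3611] [0.4945 0.2221 0.2341]
peg [0.3715 0.1238 0.0764] 0.95 [443.7539 114.8321]
peg [0.519  0.1222 0.0799] 0.94 [277.9286  76.2436]
pin [0.5045 0.1562 0.0324] 0.66 [285.8792 121.7055]
pin [0.5229 0.0844 0.0044] 0.62 [282.1337  47.7499]
hook_tip [0.4132 0.0527 0.0302] 0.86 [402.2704  30.4027]
hook_tip [0.4738 0.1947 0.0378] 0.7 [307.5395 165.762 ]
peg (521.0924072265625, 125.87581634521484) 6.852402210235596 0.05002672911147229 cam 2.824577772629283
block far end 0.12114868972757713 -0.027059392489571663 0.023607847431074185
```

View pics/w7.png

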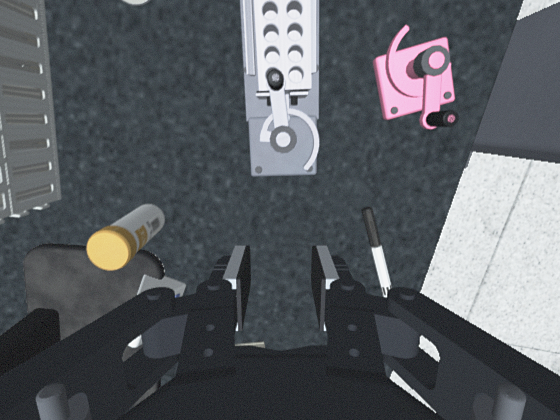

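The crank (275,78) lies over the bolt, the hook is wrapped round the pin, and nothing touches the gripper. I'll do one last check of the peg and block from the fixed cameras before handing in.

```bash
python3 - <<'E'
from h import *
for n in('side','top'):
    im=bot.get_image(n);P=pts(im);z=P[...,2];S=(P[...,:2]-C)@U;L=(P[...,:2]-C)@N
    k=(z>.086)&(z<.096)&(S<.08)&(S>.02)&(abs(L)<.04);q=P[k]
    if k.sum()>2: print(n,k.sum(),q.mean(0),'S,L',S[k].mean(),L[k].mean(),'cam',2.94+np.arctan2(-L[k].mean(),S[k].mean()))
    k=(z>.036)&(z<.047)&(S>.07)&(S<.16)&(abs(L)<.032)
    if k.sum()>20: print('block far end',np.percentile(S[k],[95,99.5]))
    for t in('peg','pin','block'):
        for d in bot.pinpoint(t,im):
            p=np.array(d['position'])
            if np.hypot(*(p[:2]-C))<.12: v=p[:2]-[.5043,.173];print(t,p,'S',(p[:2]-C)@U,'cam',2.94+TH-np.arctan2(v[1],v[0]))
E
```

```text
side 12 [0.52   0.1223 0.0908] S,L 0.05332627547719936 0.004148797037496633 cam 2.862356164012998
block far end [0.1292 0.1309]
peg [0.5154 0.128  0.0773] S 0.04670340595429122 cam 2.9250538467409624
pin [0.5061 0.1549 0.0347] S 0.018400806406170443 cam 3.0677711961653897
block [0.5211 0.0894 0.0029] S 0.08559631146476135 cam 2.968577279967441
top 25 [0.522  0.1249 0.093 ] S,L 0.05119146289499679 0.006613655976204565 cam 2.8115171805946746
block far end [0.1253 0.1267]
peg [0.5209 0.1238 0.0796] S 0.05203299102528049 cam 2.8414881842361837
pin [0.5055 0.1473 0.032 ] S 0.025671048265931924 cam 3.1202340845027745
block [0.5212 0.0878 0.0031] S 0.0871777986738521 cam 2.9710777338038152
```

```bash
python3 -c "
from cell import bot
print(bot.finish_job())"
```

```text
the job is handed in; nothing more can be done
None
```

I set the block in the lane up to the sprung pads and swung the cam by its peg until it went snug, at about 10.3 N of push. I then let go and handed the job in at about 23 s, with the bystanders not touched; no verdict came back.

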